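# Line up cream jars in the guide lane and shut its gate

### The job

Push the three cream jars, one by one, along the bench into the guide lane so that they stand in single file, the first against the end stop and each against the one before; then swing the gate bar fully shut across the lane behind the last jar. Slide the jars, without lifting them or tipping them over, and leave the amber bottle, the spatula and the white tub where they are.

Things in the scene. Friction and masses are not known exactly. Their poses are not given: they have to be found in the camera images.
- lane: two parallel aluminium guide rails fixed to the bench, 60 mm apart inside, each 8 mm thick, 14 mm high; no floor. Origin: on the bench, on the centre line, at the gate. x runs along the lane from mouth to end stop, y left when looking that way, z up. The rails are parallel from x = 0 to 172 mm; before x = 0 they flare out at 29 degrees, to about 115 mm apart inside at x = -55 mm.
- stop (a point): foot of the end stop's inner face on the centre line, lane x = 172 mm; the stop is an upright plate 34 mm high. With all jars home their centres lie at lane x = 146, 94 and 42 mm, which leaves 12 mm between the last jar and the shut gate.
- gate (a joint): gate angle in rad: 0 = shut (bar straight across the lane), up to 2.5; starts at 1.75 to 2.3, the bar pointing back from the mouth and outwards. At angle q the bar runs from the hinge along (-sin q, cos q) in the lane's x, y. Turns under about 0.5 N at its end, stays where it is left, has a stop at 0.
- hinge (a point): gate hinge axis, on the bench, at lane x = 0, y = -48 mm: vertical post 14 mm in diameter (18 mm with the bar's sleeve), 46 mm high.
- gate_end (a point): free end of the gate bar, at half its height. The bar is flat steel on edge: 94 mm long from the hinge axis, 8 mm thick, lower edge 18 mm and upper edge 44 mm above the bench, so it passes over the rails.
- jar1: filled cosmetic cream jar, upright: white glass with a flat black screw lid, 52 mm across, 44 mm high, about 120 g; slides on the bench (friction varies). Origin: centre of its underside, z up. The three jars are alike and may go in any order.
- jar2: filled cosmetic cream jar, upright: white glass with a flat black screw lid, 52 mm across, 44 mm high, about 120 g; slides on the bench (friction varies). Origin: centre of its underside, z up. The three jars are alike and may go in any order.
- jar3: filled cosmetic cream jar, upright: white glass with a flat black screw lid, 52 mm across, 44 mm high, about 120 g; slides on the bench (friction varies). Origin: centre of its underside, z up. The three jars are alike and may go in any order.
- amber: bystander: amber glass bottle with white cap, 42 mm across, 95 mm high, standing near the robot; origin at the centre of its underside.
- spatula: bystander: flat steel spatula 160 mm long, wooden handle, lying flat beyond the work; x axis along it.
- tub: bystander: squat white tub 66 mm across, 55 mm high, standing near the robot; origin at the centre of its underside.
There are look-alikes about, which are no part of the job. What is shaped like the jar2 but pink is not meant.

How it is judged:
On the way, in this order (a step that is already met when the one before it is completed fails the run):
1. a first jar has been pushed into the lane (((x of jar1 in the frame of lane between 0.015 and 0.16 m and y of jar1 in the frame of lane between -0.01 and 0.01 m) or (x of jar2 in the frame of lane between 0.015 and 0.16 m and y of jar2 in the frame of lane between -0.01 and 0.01 m) or (x of jar3 in the frame of lane between 0.015 and 0.16 m and y of jar3 in the frame of lane between -0.01 and 0.01 m))), for 0.1 s.
2. a second jar has been pushed into the lane ((((x of jar1 in the frame of lane between 0.015 and 0.16 m and y of jar1 in the frame of lane between -0.01 and 0.01 m) and (x of jar2 in the frame of lane between 0.015 and 0.16 m and y of jar2 in the frame of lane between -0.01 and 0.01 m)) or ((x of jar1 in the frame of lane between 0.015 and 0.16 m and y of jar1 in the frame of lane between -0.01 and 0.01 m) and (x of jar3 in the frame of lane between 0.015 and 0.16 m and y of jar3 in the frame of lane between -0.01 and 0.01 m)) or ((x of jar2 in the frame of lane between 0.015 and 0.16 m and y of jar2 in the frame of lane between -0.01 and 0.01 m) and (x of jar3 in the frame of lane between 0.015 and 0.16 m and y of jar3 in the frame of lane between -0.01 and 0.01 m)))), for 0.1 s.
3. all three jars are in the lane (x of jar1 in the frame of lane between 0.015 and 0.16 m and y of jar1 in the frame of lane between -0.01 and 0.01 m and x of jar2 in the frame of lane between 0.015 and 0.16 m and y of jar2 in the frame of lane between -0.01 and 0.01 m and x of jar3 in the frame of lane between 0.015 and 0.16 m and y of jar3 in the frame of lane between -0.01 and 0.01 m), for 0.1 s.
At the end, for the whole second after the job is handed in: All three jars stand upright on the bench in single file between the rails (centres within 9 mm of the lane's centre line), pushed up to the stop and to one another (the last jar's centre at lane x above 32 mm, so no more than 10 mm of gaps in all), at rest; the gate is shut to within 0.12 rad (x of jar1 in the frame of lane between 0.032 and 0.16 m and y of jar1 in the frame of lane between -0.009 and 0.009 m and angle between each of jar1, jar2, jar3's own z axis and vertical below 0.1 rad and height (world z) of each of jar1, jar2, jar3 below 0.006 m and linear speed of each of jar1, jar2, jar3 below 0.02 m/s and x of jar2 in the frame of lane between 0.032 and 0.16 m and y of jar2 in the frame of lane between -0.009 and 0.009 m and x of jar3 in the frame of lane between 0.032 and 0.16 m and y of jar3 in the frame of lane between -0.009 and 0.009 m and value of joint gate below 0.12 rad and velocity of joint gate between -0.05 and 0.05 rad/s); the robot touches nothing.
It fails at once if a jar is tipped (more than 0.5 rad) (angle between any of jar1, jar2, jar3's own z axis and vertical above 0.5 rad).
It fails at once if a jar is lifted off the bench (more than 20 mm) (height (world z) of any of jar1, jar2, jar3 above 0.02 m).
It fails at once if the amber bottle, the spatula or the tub is moved by more than 30 mm (distance of any of amber, spatula, tub from where it was at the start of the episode above 0.03 m).
It also fails if it takes over 72 s, if anything falls off the work surface, if the arm or the gripper's body presses on something with over 40 N, if the wrist force passes 120 N, or if a joint passes its speed limit or range.

### The arm

A 6-joint arm with a two-finger parallel gripper is mounted at the origin on the work surface. World frame = base frame: x ahead of the robot, y to its left, z up, the work surface at z = 0. Lengths are in m, angles in rad, forces in N, time in s.
With the tool pointing down it reaches from about 0.35 to 0.975 m from the base axis. Payload 7.1 kg.
Tool frame: the origin (TCP) lies midway between the tips of the shut fingers; the grasp point (between the pads) lies 19 mm behind it; z points along the fingers, y is the line along which they close (so a half turn about z gives the same grasp; the last joint's range is limited). The gripper opens to 88 mm and grips with 3 to 60 N. Pads are 20 mm wide; open, the fingers measure 115 mm over their backs; the gripper's body (75 mm by 178 mm) begins 61 mm behind the grasp point.
Start: joints at [1.183, 0.423, 1.63, -0, 1.089, -0.019], TCP at [0.225, 0.583, 0.185] pointing down, gripper open.
Joint ranges: [-3, 3], [-0.9, 2.11], [0.09, 2.58], [-1.31, 4.45], [0.11, 2.69], [-2.54, 2.54]. Speed limits (rad/s): [2.39, 2.39, 3.01, 3.14, 3.14, 3.14].

### API

Orientations are given as a unit quaternion [w, x, y, z].
In Python, from plant import robot gives the robot as it stands. Calls block until the motion is done:
- robot.reach(position, orientation): joint-space move of the TCP to a pose.
- robot.movel(position, frame=None, vel=0.15, max_force=None): straight line of the TCP; frame=None keeps the orientation; vel is the mean speed in m/s. With max_force (N) it stops when the force on the tool has changed by that much, and returns True; else False.
- robot.movej(angles): joint-space move.
- robot.release() and robot.gripper_close(): open the fingers fully, or close them until they stop; the grip force is fixed at half the most.
- robot.hold(seconds).
- robot.solve_ik(position, orientation): joint angles nearest the present ones, or None.
- robot.camera(name): name is "side" or "top"; returns a dict with "frame" (400x640x3 uint8, red, green, blue), "camera_matrix" (3x3 intrinsics, pixels), "k1" (the pictures are not rectified: a ray, as slopes to the right and down, at radius r is drawn at 1 + k1 r^2 times it, then the intrinsics apply), "pose" (4x4, takes a point from camera to world coordinates). Camera axes: x right, y down, z forward; pixel columns grow to the right and rows downward; lengths in m; the calibration is good to about 2 mm. A picture is of the moment at which its call begins. There is no depth.
A pose or a line that the arm cannot do raises robot.Unreachable and nothing moves.
- robot.job_done(): hands the job in; it is judged then, once.
Readings, each from a call of its own:
- robot.get_t(): time.
- robot.get_qpos(): joint angles.
- robot.get_qvel(): joint speeds.
- robot.get_effort(): joint torques, N m.
- robot.get_position(): TCP position.
- robot.get_tcp_rot(): TCP orientation.
- robot.get_force(): force on the tool from outside, world axes, zero at the start.
- robot.get_torque(): the same for the moment, N m.
- robot.get_grip_width(): opening from 0.0 (shut) to 1.0 (fully open).
- robot.get_grasp_force(): force on a finger pad.
Only numpy, scipy, OpenCV 4.12 (cv2) and the standard library are available. Lean on these libraries where they do the work, as an engineer would, in place of code of your own. Each camera call takes 0.05 s, during which the arm holds its last target. There are 200 camera calls.

## Working session

There is one attempt and no reset: what is moved stays moved. The work goes in short steps, each a Python script; the robot and the scene stay as the last script left them, time stands still between calls to the robot, and variables do not carry over. Pictures are saved under pics/ and viewed, at most 10 in all, crops included, and the job is handed in when it is done.

```bash
ls; mkdir -p pics; python3 - <<'E'
from plant import robot
import cv2,numpy as np
for n in("top","side"):
    c=robot.camera(n); cv2.imwrite(f"pics/{n}0.png",c["frame"][:,:,::-1]); print(n,c["camera_matrix"].tolist(),c["k1"],np.round(c["pose"],4).tolist())
print(robot.get_tcp_rot(),robot.get_t())
E
```

```text
pics
top [[416.00972632857514, 0.0, 319.42918048530214], [0.0, 416.00972632857514, 195.556018246406], [0.0, 0.0, 1.0]] -0.1064044385487098 [[0.0271, -0.993, 0.1147, 0.4857], [-0.9994, -0.0247, 0.0225, -0.0165], [-0.0195, -0.1153, -0.9931, 0.8524], [0.0, 0.0, 0.0, 1.0]]
side [[399.79601902258014, 0.0, 321.7050012659994], [0.0, 399.79601902258014, 203.8684495023831], [0.0, 0.0, 1.0]] -0.07577495320848945 [[0.8875, -0.3004, 0.3495, 0.2758], [-0.4608, -0.5708, 0.6796, -0.5438], [-0.0046, -0.7642, -0.645, 0.5574], [0.0, 0.0, 0.0, 1.0]]
[-1.39638472e-04  1.83348842e-01  9.83047694e-01 -6.44221886e-04] 0.1
```

View pics/top0.png

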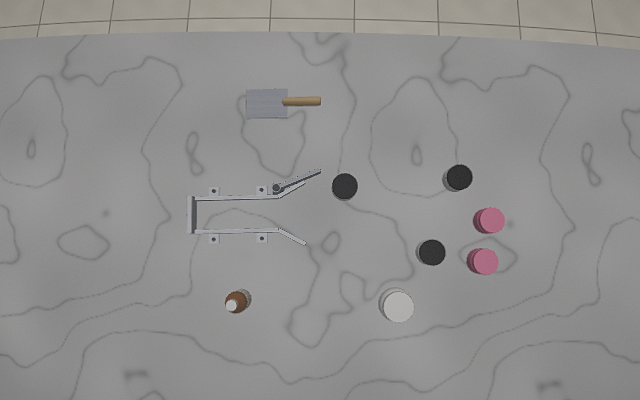

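View pics/side0.png

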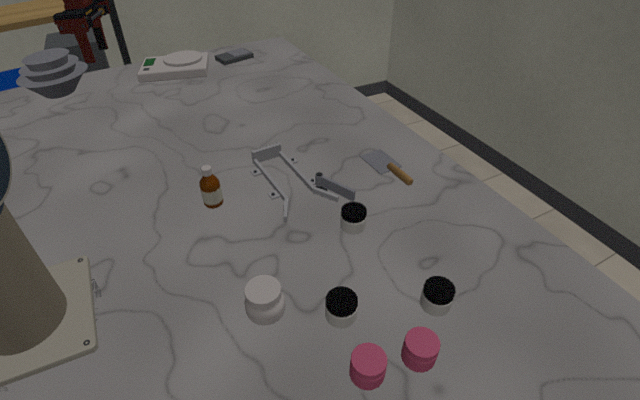

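The top view shows three black lids at (344,186), (459,178) and (432,252). The look-alikes are pink lids at (490,220) and (483,262), and the white tub is at (398,306). The black, white-bodied ones are the jars. The lane runs left from its mouth at about (305,213) to the stop at (192,215), with the hinge at (277,188) and the gate end at (320,171). Next I'll take a close crop and measure.

```bash
cat > h.py <<'E'
from plant import robot
import cv2,numpy as np
def ray(c,uv,z):
    uv=np.array(uv,float).reshape(-1,1,2)
    n=cv2.undistortPoints(uv,c["camera_matrix"],np.array([c["k1"],0,0,0.])).reshape(-1,2)
    d=np.c_[n,np.ones(len(n))]@c["pose"][:3,:3].T; o=c["pose"][:3,3]
    return o[:2]+d[:,:2]*((z-o[2])/d[:,2])[:,None]
def blobs(c,box=(140,290,240,520),thr=60):
    f=c["frame"]; m=(f.max(2)<thr).astype(np.uint8)
    k=np.zeros_like(m); r0,r1,c0,c1=box; k[r0:r1,c0:c1]=m[r0:r1,c0:c1]
    n,l,s,ce=cv2.connectedComponentsWithStats(k)
    return [(ce[i],s[i][4]) for i in range(1,n) if s[i][4]>60]
E
python3 - <<'E'
from h import *
c=robot.camera("top"); f=c["frame"]
for ce,a in blobs(c): print(ce.round(1),a,ray(c,[ce],.044).round(4))
s=robot.camera("side")
for ce,a in blobs(s,(150,320,300,500),45): print("side",ce.round(1),a,ray(s,[ce],.042).round(4))
b=f[:,:,::-1]
A=cv2.resize(b[160:250,180:380],None,fx=4,fy=4,interpolation=cv2.INTER_CUBIC)
B=cv2.resize(b[165:275,320:510],None,fx=2,fy=2)
B=cv2.copyMakeBorder(B,0,0,0,800-B.shape[1],0)
cv2.imwrite("pics/crop1.png",np.vstack([A,B]))
g=f.astype(int).mean(2)
for col in (205,225,240,252,268): print(col,g[188:242,col].astype(int).tolist())
print("row215",g[215,180:210].astype(int).tolist())
for n,p,z in (("amber",(231,305),.095),("tub",(398,306),.055),("spat",(283,101),0)): print(n,ray(c,[p],z).round(3))
E
```

```text
[459.  176.9] 493 [[ 0.6231 -0.2733]]
[344.2 185.9] 480 [[ 0.5994 -0.0463]]
[431.8 252.1] 510 [[ 0.4743 -0.2186]]
side [489.4 156.5] 196 [[ 0.9847 -0.0313]]
side [353.3 212. ] 419 [[ 0.5983 -0.0514]]
side [438.7 290.1] 715 [[ 0.6223 -0.2781]]
side [341.1 301.3] 762 [[ 0.4735 -0.2236]]
205 [150, 151, 150, 148, 150, 149, 149, 148, 154, 163, 162, 182, 58, 157, 152, 149, 148, 148, 149, 149, 150, 149, 149, 148, 150, 148, 148, 149, 148, 146, 149, 148, 149, 147, 147, 143, 138, 135, 136, 139, 136, 126, 171, 166, 153, 134, 153, 151, 150, 151, 153, 152, 151, 151]
225 [151, 151, 152, 152, 152, 153, 153, 151, 163, 162, 161, 127, 112, 154, 150, 152, 151, 152, 151, 152, 152, 151, 144, 133, 142, 149, 152, 149, 152, 152, 150, 151, 151, 151, 152, 152, 150, 151, 150, 152, 152, 161, 162, 163, 166, 113, 156, 152, 149, 150, 152, 150, 151, 153]
240 [153, 151, 153, 153, 153, 152, 154, 135, 161, 161, 170, 67, 154, 154, 153, 152, 152, 154, 151, 153, 149, 141, 135, 147, 151, 151, 153, 152, 154, 152, 151, 150, 153, 153, 151, 154, 150, 153, 152, 150, 153, 164, 158, 160, 156, 129, 153, 151, 153, 151, 151, 153, 151, 152]
252 [152, 150, 153, 150, 153, 150, 151, 159, 159, 158, 177, 78, 157, 153, 152, 153, 154, 150, 152, 151, 153, 152, 154, 151, 150, 134, 138, 150, 152, 152, 150, 150, 152, 151, 151, 152, 151, 152, 151, 152, 151, 165, 161, 163, 131, 156, 153, 153, 151, 154, 151, 152, 153, 153]
268 [150, 150, 150, 150, 151, 153, 110, 166, 163, 168, 125, 111, 153, 150, 149, 151, 149, 149, 149, 150, 148, 150, 150, 147, 149, 150, 149, 148, 149, 148, 139, 131, 142, 150, 149, 148, 150, 150, 151, 149, 162, 160, 161, 178, 97, 156, 152, 151, 151, 149, 151, 148, 149, 153]
row215 [147, 147, 147, 149, 148, 148, 127, 144, 165, 164, 166, 122, 82, 80, 84, 76, 92, 154, 152, 147, 149, 150, 150, 149, 149, 149, 149, 147, 147, 146]
amber [[0.37  0.155]]
tub [[ 0.372 -0.152]]
spat [[0.786 0.086]]
```

View pics/crop1.png

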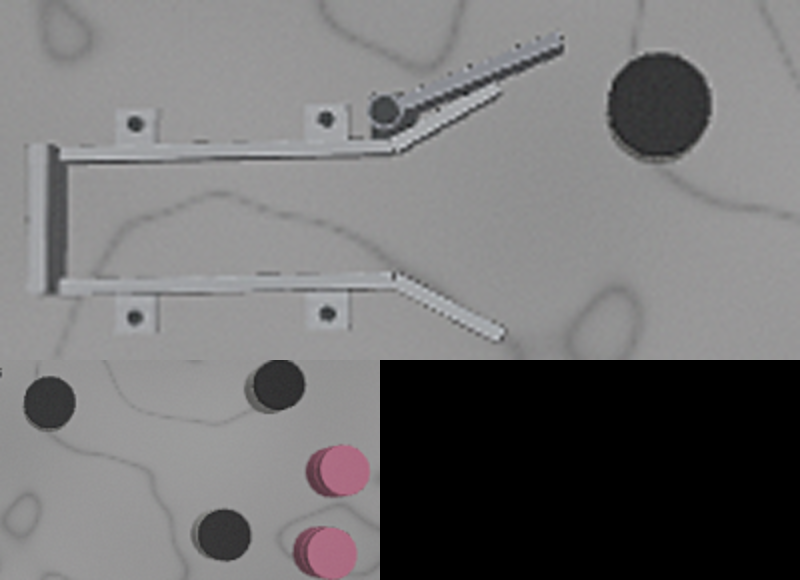

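The crop confirms black lids on white bodies, and both cameras agree on the jar positions. Next: compute the lane frame and plan the pushes in lane coordinates.

```bash
cat >> h.py <<'E'
HALF=.036  # jar radius + half finger width
class L: pass
def lane():
    import json; d=json.load(open("lane.json")); return np.array(d["o"]),np.array(d["R"])
def toW(p): o,R=lane(); return o+R@np.array(p)
def toL(p): o,R=lane(); return R.T@(np.array(p)-o)
def quat(d):  # tool x along world direction d, z down
    x=np.array([d[0],d[1],0])/np.hypot(*d); z=np.array([0,0,-1.]); y=np.cross(z,x)
    from scipy.spatial.transform import Rotation as Ro
    q=Ro.from_matrix(np.c_[x,y,z]).as_quat(); return [q[3],q[0],q[1],q[2]]
def jars(): 
    c=robot.camera("top"); return [toL(ray(c,[ce],.044)[0]) for ce,a in blobs(c,(140,290,186,520)) if 350<a<650]
E
python3 - <<'E'
from h import *
import json
c=robot.camera("top")
u=np.array([[205,197.7],[225,197],[240,196.9],[252,196.3],[268,196]]); l=np.array([[205,231],[225,230.6],[240,230.4],[252,230],[268,229.6]])
U=ray(c,u,.014);Lw=ray(c,l,.014)
print("gap",np.linalg.norm(U-Lw,axis=1).round(4))
M=(U+Lw)/2; e=M[0]-M[-1]; sl=np.polyfit(M[:,1],M[:,0],1); e=np.array([sl[0],1]); e/=np.hypot(*e)
R=np.c_[e,[-e[1],e[0]]]
h=ray(c,[[276.2,187.5]],.046)[0]; st=ray(c,[[191.4,215]],.034)[0]; kn=ray(c,[[278.7,197],[278.7,228.9]],.014)
m=M.mean(0)
f=lambda p:R.T@(p-m)
print("hinge",f(h),"stop",f(st),"knee",f(kn[0]),f(kn[1]))
x0=np.mean([f(h)[0],f(st)[0]-.172])
o=m+R@[x0,0]; json.dump(dict(o=o.tolist(),R=R.tolist()),open("lane.json","w"))
print(o,e)
for p in jars(): print("jar",p.round(4))
for p,z in (((490,220),.044),((483,262),.044),((320.5,170.5),.044)): print(toL(ray(c,[p],z)[0]).round(4))
g=toL(ray(c,[(320.5,170.5)],.044)[0])-[0,-.048]; print("q",np.arctan2(-g[0],g[1]))
E
```

```text
gap [0.0683 0.0687 0.0683 0.0686 0.0683]
hinge [-0.0829555  -0.04673551] stop [0.09018601 0.00235886] knee [-0.08393756 -0.0315442 ] [-0.08301913  0.0332265 ]
[0.54596302 0.08512736] [-0.0517293   0.99866114]
jar [-0.3619 -0.0586]
jar [-0.1342 -0.0467]
jar [-0.2996  0.0871]
[-0.4188  0.0286]
[-0.3997  0.1098]
[-0.0883 -0.0784]
q 1.9025789047446988
```

```bash
cat >> h.py <<'E'
Z=.010
def go(x,y,z=Z,vel=.2,f=None):
    w=toW((x,y)); r=robot.movel([w[0],w[1],z],vel=vel,max_force=f); return r
def above(x,y,z=.12):
    w=toW((x,y)); robot.reach([w[0],w[1],z],quat(lane()[1][:,0]))
def st(msg=""): print(msg,"t",round(robot.get_t(),2),"tcp",toL(robot.get_position()[:2]).round(4),"F",np.round(robot.get_force(),2),flush=True)
HY=.0395
E
python3 - <<'E'
from h import *
robot.gripper_close(); st()
x,y=-.134,-.047
above(x,y-HY-.02); st("above")
go(x,y-HY-.02); st("down")
go(x,-HY,vel=.08); st("pushed")
go(x,-HY-.015); go(x-.06,-HY-.015); go(x-.06,0); st("behind")
print([p.round(4).tolist() for p in jars()])
c=robot.camera("top"); cv2.imwrite("pics/top2.png",c["frame"][:,:,::-1])
E
```

```text
t 1.64 tcp [0.5137 0.2945] F [-0.05  1.03 -0.44]
above t 4.34 tcp [-0.1331 -0.1066] F [0.19 0.23 0.66]
down t 5.04 tcp [-0.1339 -0.1073] F [ 0.   -0.8   1.21]
pushed t 6.03 tcp [-0.1341 -0.0403] F [0.17 0.98 0.86]
behind t 7.15 tcp [-0.1931 -0.    ] F [1.25 0.45 0.04]
[[-0.1307, -0.0476]]
```

View pics/top2.png

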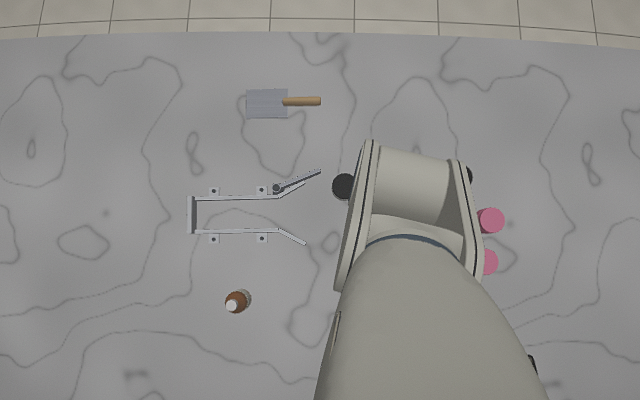

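The top view shows jar A still at about (343,186), so the pusher missed it. The arm hides the fingers, so I'll check with the side camera.

```bash
python3 - <<'E'
from h import *
print(robot.get_position(),robot.get_tcp_rot(),robot.get_grip_width(),quat(lane()[1][:,0]))
c=robot.camera("side"); cv2.imwrite("pics/side3.png",c["frame"][:,:,::-1])
E
```

```text
[ 0.55752157 -0.10809967  0.01041683] [7.52365992e-04 6.88282507e-01 7.25442169e-01 5.33949982e-04] 0.005510156144525129 [np.float64(0.0), np.float64(0.6885748702203842), np.float64(0.7251652557182955), np.float64(0.0)]
```

View pics/side3.png

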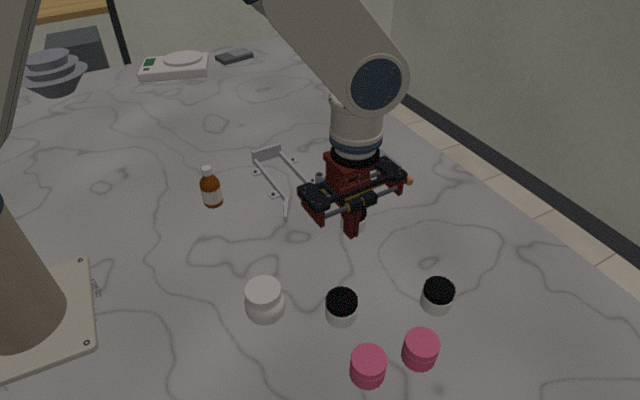

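```bash
python3 - <<'E'
from h import *
c=robot.camera("side")
print("tip ray z=.01",ray(c,[(350,238)],.01), "tcp",robot.get_position())
go(-.26,0); 
w=toL(robot.get_position()[:2]); print(w)
print([p.round(4).tolist() for p in jars()])
c=robot.camera("top"); 
for ce,a in blobs(c,(140,290,186,520)): print(ce.round(1),a,ray(c,[ce],.044).round(4))
s=robot.camera("side")
for ce,a in blobs(s,(150,320,300,500),45): print("side",ce.round(1),a,ray(s,[ce],.042).round(4))
A=cv2.resize(c["frame"][150:270,180:380,::-1],None,fx=2,fy=2); B=cv2.resize(s["frame"][140:330,250:480,::-1],None,fx=1.74,fy=240/190)
B=cv2.resize(s["frame"][140:330,250:480,::-1],(400,330))
cv2.imwrite("pics/c4.png",np.vstack([A,B]))
E
```

```text
tip ray z=.01 [[ 0.57367604 -0.08305834]] tcp [ 0.5573928  -0.10831967  0.01023692]
[-2.59982081e-01  1.72059138e-04]
[[-0.1344, -0.0465]]
[403.9 158.5] 68 [[ 0.6572 -0.1634]]
[427.2 211. ] 152 [[ 0.554  -0.2094]]
[344.4 185.9] 467 [[ 0.5995 -0.0466]]
side [371.5 209.9] 3898 [[ 0.6331 -0.0627]]
side [438.7 290.1] 706 [[ 0.6223 -0.2782]]
side [341.1 301.3] 755 [[ 0.4734 -0.2235]]
```

View pics/c4.png

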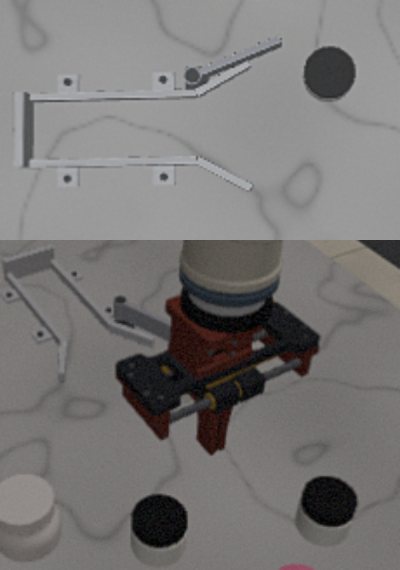

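The close views show jar A untouched. The side ray also puts the real fingertips well above the reported height, at about z≈0.04. I'll measure that offset with a guarded touch on clear bench.

```bash
python3 - <<'E'
from h import *
s=robot.camera("side"); print("tip ray",ray(s,[(370.7,261)],.01),ray(s,[(370.7,261)],.045), "tcp",robot.get_position())
f0=robot.get_force()
for z in (.0,-.01,-.02,-.03,-.04,-.05):
    hit=go(-.26,0,z,vel=.03,f=5); f=robot.get_force(); print(z,hit,robot.get_position().round(4) if hasattr(robot.get_position(),'round') else robot.get_position(),np.round(f-f0,1))
    if hit: break
st()
E
```

```text
tip ray [[ 0.57703631 -0.15148885]] [[ 0.55777701 -0.17657409]] tcp [ 0.55920151 -0.17336072  0.00990203]
0.0 False [ 5.592e-01 -1.744e-01 -3.000e-04] [ 0.4 -0.4  1. ]
-0.01 False [ 0.5592 -0.1745 -0.0103] [ 1.2 -0.6  0.3]
-0.02 False [ 0.5592 -0.1745 -0.0202] [ 1.1 -0.5  0.3]
-0.03 False [ 0.5592 -0.1745 -0.0302] [-0.4 -0.7  0.9]
-0.04 True [ 0.5599 -0.1747 -0.0376] [-1.   0.5  7.3]
 t 10.29 tcp [-0.2602 -0.0005] F [-1.29  0.83  6.81]
```

The bench touch came at a reported z of -0.037, so true height is reported plus 0.037 m. I'll correct for that, check the gripper body's clearance from the same picture, and push jar A again.

```bash
sed -i 's/^Z=.010/OFF=-.037\nZ=.014/; s/robot.movel(\[w\[0\],w\[1\],z\]/robot.movel([w[0],w[1],z+OFF]/' h.py; python3 - <<'E'
from h import *
go(-.26,0,.12)
s=robot.camera("side"); 
for z in (.045,.08,.1,.12): print(z,ray(s,[(345,252)],z))  # bracket end in earlier side view
x,y=-.134,-.047
above(x,y-HY-.02,.12)
go(x,y-HY-.02); st("down")
go(x,-HY,vel=.08); st("pushed")
go(x,-HY-.015); go(x-.06,-HY-.015); go(x-.06,0); st("behind")
print([p.round(4).tolist() for p in jars()])
E
```

```text
0.045 [[ 0.52948302 -0.13809526]]
0.08 [[ 0.51215656 -0.16580909]]
0.1 [[ 0.50225572 -0.18164556]]
0.12 [[ 0.49235488 -0.19748204]]
down t 12.68 tcp [-0.1347 -0.1071] F [0.63 0.58 0.44]
pushed t 13.67 tcp [-0.134  -0.0399] F [ 0.49  0.25 -0.25]
behind t 14.79 tcp [-0.193 -0.   ] F [ 0.43 -0.5  -0.35]
[]
```

```bash
python3 - <<'E'
from h import *
go(-.134-.05,0); 
h=go(-.09-.036,0,vel=.08,f=12); st("p1 %s"%h)
go(-.21,0,vel=.25)
print([p.round(4).tolist() for p in jars()])
c=robot.camera("top"); cv2.imwrite("pics/top5.png",cv2.resize(c["frame"][120:300,180:500,::-1],None,fx=2,fy=2))
E
```

```text
p1 False t 15.97 tcp [-1.26e-01 -1.00e-04] F [-0.19 -0.78 -0.23]
[[-0.0859, -0.0015]]
```

View pics/top5.png

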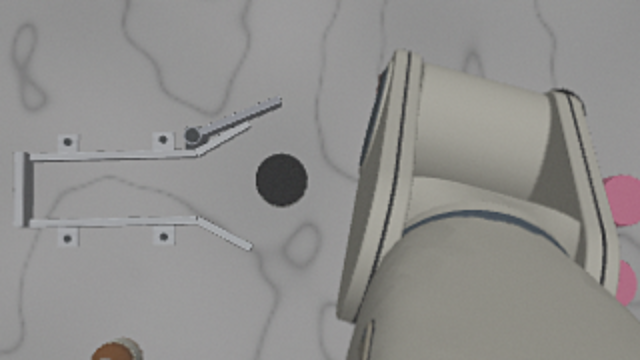

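Jar A stands upright on the lane axis at (-86,-1.5) mm, crop pixel (281,180). I'll push it home, then bring jar C over.

```bash
python3 - <<'E'
from h import *
go(-.13,-.001)
h=go(.116,0,vel=.1,f=8); st("home %s"%h)
go(.09,0); go(.09,0,.12,vel=.3)
x,y=-.2996,.0871
above(x,y+HY+.02); go(x,y+HY+.02); st("down C")
go(x,HY,vel=.09); go(x,HY+.015); go(x-.06,HY+.015); go(x-.06,0); st("behind C")
go(-.05-.036-.1,0,vel=.1); st()
go(-.27,0,vel=.25)
print([p.round(4).tolist() for p in jars()])
c=robot.camera("top"); cv2.imwrite("pics/top6.png",c["frame"][:,:,::-1])
E
```

```text
home True t 19.27 tcp [0.1085 0.0004] F [ 0.43 -3.25  2.64]
down C t 22.43 tcp [-0.2996  0.1459] F [ 0.08 -0.32  0.05]
behind C t 24.9 tcp [-3.581e-01  1.000e-04] F [-0.05 -0.66 -1.61]
 t 26.78 tcp [-1.863e-01  1.000e-04] F [-0.21 -0.4  -0.17]
[[-0.1467, 0.0036], [0.1454, 0.0007]]
```

View pics/top6.png

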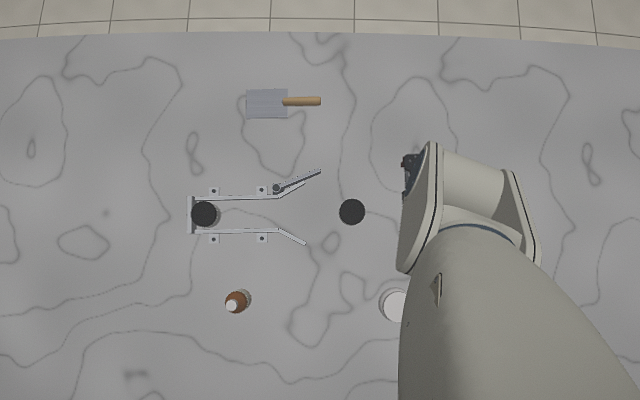

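Jar A is home at (203,214), lane x 145 mm, and jar C is at (352,211), aligned to within 4 mm. I'll push C home, then bring B over.

```bash
python3 - <<'E'
from h import *
go(-.19,.0036)
go(-.06,.002,vel=.1); h=go(.065,0,vel=.1,f=8); st("home %s"%h)
go(.035,0); go(.035,0,.12,vel=.3)
x,y=-.3619,-.0586
above(x-.036-.02,y); go(x-.058,y); st("down B")
go(-.25-.036,y,vel=.1); go(-.25-.05,y); go(-.25-.05,y-.06); go(-.245,y-.06); st("beside")
go(-.245,-HY,vel=.08); go(-.245,-HY-.015); go(-.31,-HY-.015); go(-.31,0); st("behind B")
go(-.186,0,vel=.1); go(-.28,0,vel=.25); st()
print([p.round(4).tolist() for p in jars()])
c=robot.camera("top"); cv2.imwrite("pics/top7.png",c["frame"][:,:,::-1])
E
```

```text
home True t 30.44 tcp [0.0566 0.0006] F [ 0.13 -6.27  4.51]
down B t 33.74 tcp [-0.4202 -0.0596] F [-0.24  0.4  -0.2 ]
beside t 36.36 tcp [-0.2444 -0.1178] F [ 0.05 -0.06  0.24]
behind B t 38.65 tcp [-0.309  0.   ] F [0.27 0.   1.1 ]
 t 40.57 tcp [-0.2807  0.0005] F [-0.27  1.23  0.08]
[[-0.1464, -0.0029]]
```

View pics/top7.png

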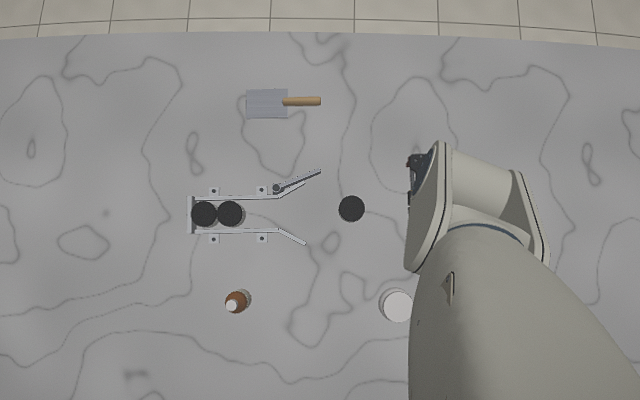

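The first two jars are home at (204,214) and (230,214). Jar B is aligned at (351,208). I'll push it home and then swing the gate shut.

```bash
python3 - <<'E'
from h import *
go(-.19,-.003)
go(-.06,-.001,vel=.1); h=go(.013,0,vel=.1,f=8); st("home %s"%h)
go(-.03,0); go(-.03,0,.1,vel=.3)
def pos(q,ex=0,r=.07):
    d=.004+.010*abs(np.cos(q))+.0135*abs(np.sin(q))+ex
    return np.array([0,-.048])+r*np.array([-np.sin(q),np.cos(q)])-d*np.array([np.cos(q),np.sin(q)])
p=pos(1.9,.018); go(*p,.1,vel=.3); go(*p,.024); st("at gate")
for q in np.linspace(1.85,.1,12):
    if go(*pos(q),.024,vel=.15,f=15): print("hit",q); break
h=go(*pos(-.08),.024,vel=.05,f=5); st("shut %s"%h)
p=toL(robot.get_position()[:2]); go(p[0]-.03,p[1],.024); go(p[0]-.03,p[1],.1,vel=.3); go(-.25,.0,.15,vel=.3); st("clear")
print([p.round(4).tolist() for p in jars()])
c=robot.camera("top"); cv2.imwrite("pics/top8.png",cv2.resize(c["frame"][100:320,180:420,::-1],None,fx=2.5,fy=2.5))
E
```

```text
home True t 43.35 tcp [0.0047 0.0002] F [ 0.26 -5.71  4.07]
at gate t 45.16 tcp [-0.0537 -0.1058] F [ 1.08  0.1  -0.02]
shut True t 48.45 tcp [-0.0156  0.0211] F [ 0.25 -6.91  2.27]
clear t 50.01 tcp [-0.2487  0.0012] F [-0.04  0.4  -0.53]
[]
```

View pics/top8.png

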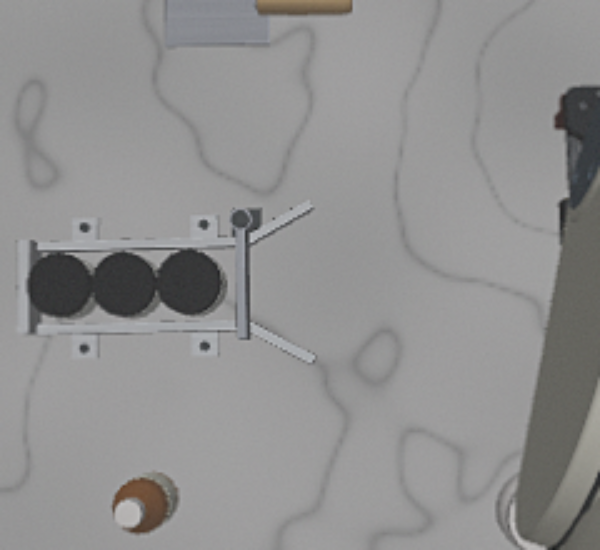

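All three black lids stand in file, touching, at crop pixels (60,284), (125,284) and (190,281). The gate bar runs square across from (241,218) to (243,337), and the arm is clear.

```bash
python3 - <<'E'
from plant import robot
robot.hold(.3); print(robot.job_done(), robot.get_t())
E
```

```text
the job is handed in; nothing more can be done
the job is handed in; nothing more can be done
```

The three jars are pushed up to the stop in single file, the gate is shut behind them, and the job was handed in at about 50 s of the 72 s allowed; the result of the judging was not reported back.

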